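# Set the tray rack's sliding stop at the pointed clip

### The job

Set the tray rack for the trays: hold the stop's release bar up, slide the stop along until it stands opposite the pointed clip, then let the bar go and make sure its tooth has really dropped into the notch nearest that clip, with the bar fully down. Do not force the tooth against the notches, and leave the crockery, bottle, jar and spoon undisturbed.

Things in the scene. Friction and masses are not known exactly. Their poses are not given: they have to be found in the camera images.
- rack: white tray rack fixed to the counter, 270 mm (its x) by 440 mm (its y), end walls 55 mm tall at both y ends. Origin under its centre, on the counter; z up. Two aluminium rails run along its y axis, with a slotted steel cover between them
- slot (a point): middle of the slotted cover between the rails, 27 mm above the counter. Hidden under it are square notches every 24 mm along the rack's y: 11 mm wide, 10 mm deep, flat 13 mm lands between. Where they lie along y differs each time, cannot be measured, only felt. A plain wide gap at the rack's middle, where the stop starts, is no notch
- stop: grey stop: shoe 108 (x) by 50 (y) by 12 mm with an upright panel 104 mm wide, 10 mm thick, its top 46 mm above the origin. Slides only along the rack's y, to 165 mm either side of the rack's middle, about 2 N friction; axes parallel to the rack's. Origin at the middle of the shoe's underside, 30 mm above the counter, in line with bar and tooth
- release_bar (a joint): height of the release bar in m: 0 fully down (tooth in a notch), about 0.010 with the tooth resting on a land, above 0.0105 clear to slide, 0.018 hard upper stop. Spring and weight pull it down with 6 to 9 N; it drops in about 0.2 s. The tooth under the shoe is 8 mm wide: in a notch the stop has 1.5 mm play each way
- bar_grip (a point): middle of the release bar: level steel bar of 12 by 12 mm section, 84 mm long along the rack's x, 23 mm clear above the panel, on two posts at its ends (69 mm free between them). 105 mm above the counter when fully down, 115 mm with the tooth on a land. Pinch it from above, fingers closing along the rack's y
- width_clip: steel clip at the rack's far side (95 mm along the rack's x from the slot) with a flat upright tab ending in a point, 52 mm tall, 26 by 24 mm foot. It stands 75 to 135 mm from the rack's middle, to either side. Origin under its centre, 10 mm above the counter. The target is the notch nearest it along the rack's y
- hook_clip: steel clip with the same foot but a curled round-wire hook instead of the point, 37 mm tall, on the same side of the rack; not the target
- rack_cup: small white cup, 58 mm wide, 55 mm tall, standing on the rack; bystander, origin under its centre
- rack_bowl: small white bowl, 56 mm wide, 30 mm tall, standing on the rack; bystander, origin under its centre
- mug: blue mug, 80 mm wide, 90 mm tall; bystander, origin under its centre
- plate: white plate, 190 mm wide; bystander, origin under its centre
- soap: washing-up bottle, 60 mm wide, 190 mm tall; bystander, origin under its centre
- jar: glass jar, 70 mm wide, 100 mm tall; bystander, origin under its centre
- spoon: wooden-handled spoon lying flat; bystander

How it is judged:
On the way, in this order (a step that is already met when the one before it is completed fails the run):
1. the release bar is lifted clear while the stop is still where it was parked (value of joint release_bar above 0.0105 m and distance of stop from where it was at the start of the episode below 0.02 m), for 0.1 s.
2. the stop has been slid opposite the pointed clip (y of width_clip in the frame of stop between -0.0155 and 0.0155 m), for 0.1 s.
At the end, for the whole second after the job is handed in: The stop stands still within 15.5 mm of the pointed clip along the rack's y (in the notch nearest to it) and the release bar is down to within 3 mm, tooth in the notch; the robot has let go (all of step 2 and value of joint release_bar below 0.003 m and linear speed of stop below 0.01 m/s); the robot touches nothing.
It fails at once if the tooth is forced against the notches with more than 30 N (contact force between stop and rack above 30 N).
It fails at once if a bystander (cup, bowl, mug, plate, soap bottle, jar or spoon) is moved more than 20 mm (distance of any of rack_cup, rack_bowl, mug, plate, soap, jar, spoon from where it was at the start of the episode above 0.02 m).
It also fails if it takes over 61 s, if anything falls off the work surface, if the arm or the gripper's body presses on something with over 40 N, if the wrist force passes 120 N, or if a joint passes its speed limit or range.

### The arm

A 6-joint arm with a two-finger parallel gripper is mounted at the origin on the work surface. World frame = base frame: x ahead of the robot, y to its left, z up, the work surface at z = 0. Lengths are in m, angles in rad, forces in N, time in s.
With the tool pointing down it reaches from about 0.325 to 0.85 m from the base axis. Payload 4.4 kg.
Tool frame: the origin (TCP) lies at the very end of the fingers, on their centre line; the grasp point (between the pads) lies 19 mm behind it; z points along the fingers, y is the line along which they close (so a half turn about z gives the same grasp; the last joint's range is limited). The gripper opens to 94 mm and grips with 3 to 60 N. Pads are 16 mm wide; open, the fingers measure 119 mm over their backs; the gripper's body (75 mm by 177 mm) begins 78 mm behind the grasp point.
Start: joints at [-1.401, 0.207, 1.542, -0, 1.393, -0.15], TCP at [0.181, -0.546, 0.205] pointing down, gripper open.
Joint ranges: [-2.73, 2.73], [-0.86, 2.22], [0.23, 2.46], [-1.11, 4.25], [0.08, 2.63], [-2.82, 2.82]. Speed limits (rad/s): [2.79, 2.79, 3.14, 3.14, 3.14, 3.14].

### API

Orientations are given as a unit quaternion [x, y, z, w].
In Python, from rig import sense, get_image, close_job, silhouettes gives the robot as it stands.
- The arm moves only by the shell command python3 -m handwheel 'ROWS' [FORCE]. ROWS is a JSON object whose one key "commands" holds one flat list of numbers, 5 for each row, row after row: the finger opening in mm, from 0 to 94, then the shift along the world's x, y, z in units of 60 mm (1.0 is 60 mm), then the turn about the world's z in units of 8 degrees (1.0 is 8 degrees). In form: {"commands": [grip, x, y, z, spin, grip, x, y, z, spin, ...]}. A call has 1 to 8 rows; each row shifts and turns the commanded pose from where the row before left it; what a row does not reach is not made up. A row lasts 1/8 s, in which the tool goes at most 62.5 mm and 10.7 degrees, less where a joint would pass 70% of its speed; a pose out of reach is approached as far as the arm can. A call is refused whole if a number of a shift passes 1 or a number of a turn 1, either way. A call with a gripper value outside its range is refused whole. The fingers move at their own pace and stop on an object; FORCE is the grip in N (left out, the last holds). Time passes only in rows, so rows that do not move let the fingers close. It gives the time, the measured TCP pose, the force, the opening and the grip force at its end, in the units of the state.
- sense(): the state, without advancing time (a new reading comes with each control period).
- get_image(name): name is "scene" or "top" or "wrist"; returns a dict with "img" (384x512x3 uint8, blue, green, red), "K" (3x3 intrinsics, pixels), "k1" (the pictures are not rectified: a ray, as slopes to the right and down, at radius r is drawn at 1 + k1 r^2 times it, then the intrinsics apply), "eye" and "attitude" of the camera in the world; the wrist camera has in their place "tool_from_camera" (4x4, takes a point from camera to tool coordinates, whose origin is the TCP and whose axes are the flange's). Camera axes: x right, y up, looking along -z (the intrinsics and any distortion apply to the point x, -y, -z); pixel columns grow to the right and rows downward; lengths in m; the calibration is good to about 2 mm. A picture is of the moment at which its call begins: read the wrist's pose just before it. There is no depth.
- close_job(): hands the job in; it is judged then, once.
Trained networks look in the newest picture that a camera, given by its name, has taken for a name from the list of things; names that differ only in an ending like _2 or _b are one class to them, and where a whole thing is asked for, a point or a joint stands for the part that bears it (a point fixed in the world has none). Each returns a list of dicts, best first, with "p" (0 to 1); they miss things now and then, are a little off and sometimes report something else, mostly with a low value. They report only what shows in the picture. A call takes as long as a camera call.
- silhouettes(camera, name): "pixels" (384x512 bool, what is visible of it) and "location" ([column, row] in pixels, amid what is visible of it).
The state is a dict: "time_s": time; "joint_positions": joint angles; "dq": joint speeds; "joint_efforts": joint torques, N m; "eef_pos": TCP position; "tcp_rot": TCP orientation; "contact_force": force on the tool from outside, world axes, zero at the start; "ft_torque": the same for the moment, N m; "width": opening from 0.0 (shut) to 1.0 (fully open); "grip_force": force on a finger pad.
Only numpy, scipy, OpenCV 4.12 (cv2) and the standard library are available. Lean on these libraries where they do the work, as an engineer would, in place of code of your own. Each camera call takes 0.05 s, during which the arm holds its last target. There are 200 camera calls.

## Working session

There is one attempt and no reset: what is moved stays moved. The work goes in short steps, Python scripts to look and compute and a shell command to move; the robot and the scene stay as the last step left them, time stands still between calls to the robot, and variables do not carry over. Pictures are saved under pics/ and viewed, at most 10 in all, crops included, and the job is handed in when it is done.

```bash
mkdir -p pics
cat > h.py <<'E'
import numpy as np, cv2
from scipy.spatial.transform import Rotation as R
from rig import sense,get_image,silhouettes
def cam(d,st=None):
    if "eye" in d:
        a=np.array(d["attitude"],float); Rm=a if a.shape==(3,3) else R.from_quat(a).as_matrix()
        return np.array(d["eye"],float),Rm
    T=np.array(d["tool_from_camera"]); Rt=R.from_quat(st["tcp_rot"]).as_matrix()
    return np.array(st["eef_pos"])+Rt@T[:3,3], Rt@T[:3,:3]
def ray(d,px,st=None):
    K=np.array(d["K"],float); e,Rm=cam(d,st)
    p=np.array([(px[0]-K[0,2])/K[0,0],(px[1]-K[1,2])/K[1,1]]); u=p.copy()
    for _ in range(30): u=p/(1+d["k1"]*(u@u))
    return e,Rm@np.array([u[0],-u[1],-1])
def at_z(d,px,z,st=None):
    e,v=ray(d,px,st); return e+v*(z-e[2])/v[2]
def proj(d,P,st=None):
    e,Rm=cam(d,st); K=np.array(d["K"],float); c=Rm.T@(np.array(P,float)-e)
    u=np.array([c[0],-c[1]])/-c[2]; u=u*(1+d["k1"]*(u@u)); return K[:2,:2]@u+K[:2,2]
E
python3 - <<'E'
from h import *
for c in ["top","scene"]:
    d=get_image(c); cv2.imwrite(f"pics/{c}0.png",d["img"]); print(c,d["eye"],d["attitude"],d["k1"])
    for n in ["rack","stop","bar_grip","width_clip","hook_clip","rack_cup","rack_bowl","mug","soap","jar"]:
        for s in silhouettes(c,n)[:2]:
            print(n,round(s["p"],2),np.round(s["location"]),s["pixels"].sum(), np.round(at_z(d,s["location"],{"rack":0.02,"stop":.05,"bar_grip":.115,"width_clip":.035,"hook_clip":.03}.get(n,.04)),3))
E
```

```text
top [0.2890057  0.01587366 1.48027407] [-0.05844573  0.05616799  0.70638763 -0.70316838] 0.019394204846082206
rack 0.68 [266. 188.] 8564 [ 0.541 -0.015  0.02 ]
stop 0.85 [262. 186.] 426 [ 0.543 -0.002  0.05 ]
bar_grip 0.62 [263. 184.] 73 [ 0.536 -0.004  0.115]
width_clip 0.59 [300. 169.] 36 [ 0.608 -0.141  0.035]
hook_clip 0.44 [242. 160.] 28 [0.641 0.07  0.03 ]
rack_cup 0.74 [219. 204.] 209 [0.479 0.153 0.04 ]
rack_cup 0.53 [264. 186.] 401 [ 0.542 -0.008  0.04 ]
rack_bowl 0.69 [299. 219.] 196 [ 0.422 -0.132  0.04 ]
mug 0.58 [118. 234.] 669 [0.374 0.511 0.04 ]
soap 0.17 [263. 190.] 8600 [ 0.53  -0.003  0.04 ]
jar 0.95 [376. 191.] 455 [ 0.524 -0.411  0.04 ]
jar 0.59 [300. 220.] 191 [ 0.421 -0.136  0.04 ]
scene [ 0.93967159 -0.58944898  1.0379938 ] [0.30819502 0.09066282 0.29186444 0.90089468] -0.031879105779845644
rack 0.68 [255. 216.] 11167 [ 0.545 -0.037  0.02 ]
rack 0.59 [257. 200.] 699 [0.517 0.011 0.02 ]
stop 0.93 [257. 201.] 770 [ 0.53  -0.007  0.05 ]
stop 0.47 [256. 215.] 11316 [ 0.558 -0.052  0.05 ]
bar_grip 0.44 [261. 192.] 149 [ 0.549 -0.016  0.115]
width_clip 0.65 [253. 253.] 93 [ 0.618 -0.147  0.035]
rack_cup 0.68 [269. 161.] 327 [0.464 0.148 0.04 ]
rack_bowl 0.81 [199. 213.] 262 [ 0.415 -0.137  0.04 ]
mug 0.82 [303.  91.] 627 [0.365 0.516 0.04 ]
mug 0.7 [256. 214.] 11342 [ 0.55  -0.042  0.04 ]
soap 0.56 [192. 345.] 981 [ 0.649 -0.435  0.04 ]
soap 0.42 [259. 189.] 154 [0.504 0.038 0.04 ]
jar 0.95 [159. 310.] 1014 [ 0.527 -0.42   0.04 ]
jar 0.75 [190. 340.] 974 [ 0.638 -0.429  0.04 ]
```

```bash
ls pics; python3 -c "
from rig import sense;print(sense())"
```

```text
scene0.png
top0.png
{'time_s': 1.1, 'joint_positions': array([-1.40149781e+00,  2.06589184e-01,  1.54153447e+00,  9.95850693e-06,
        1.39350243e+00, -1.50496894e-01]), 'dq': array([ 2.82843267e-04,  1.50663295e-04, -7.95950373e-04, -6.23276663e-05,
        1.00996072e-03, -2.04559387e-03]), 'joint_efforts': array([ 2.36706102e-03, -3.70890069e+01, -2.81766772e+01,  6.99129375e-02,
        2.73879140e-02, -1.73741648e-05]), 'eef_pos': array([ 0.18075563, -0.54583386,  0.20543644]), 'tcp_rot': array([ 9.87243715e-01,  1.59216350e-01,  4.74384206e-06, -1.67599046e-05]), 'contact_force': array([ 0.54899708, -0.4430705 ,  0.11983568]), 'ft_torque': array([ 0.02186182,  0.00407561, -0.03502203]), 'grip_force': 0.0, 'width': 1.0000398680295477}
```

Run:
```python
import cv2,numpy as np
a=cv2.imread("pics/scene0.png")[130:290,150:350]; b=cv2.imread("pics/top0.png")[130:250,190:340]
cv2.imwrite("pics/c1.png",cv2.resize(a,(750,600),interpolation=cv2.INTER_CUBIC))
cv2.imwrite("pics/c2.png",cv2.resize(b,(750,600),interpolation=cv2.INTER_CUBIC))
```

```text
(no output)
```

View pics/c1.png

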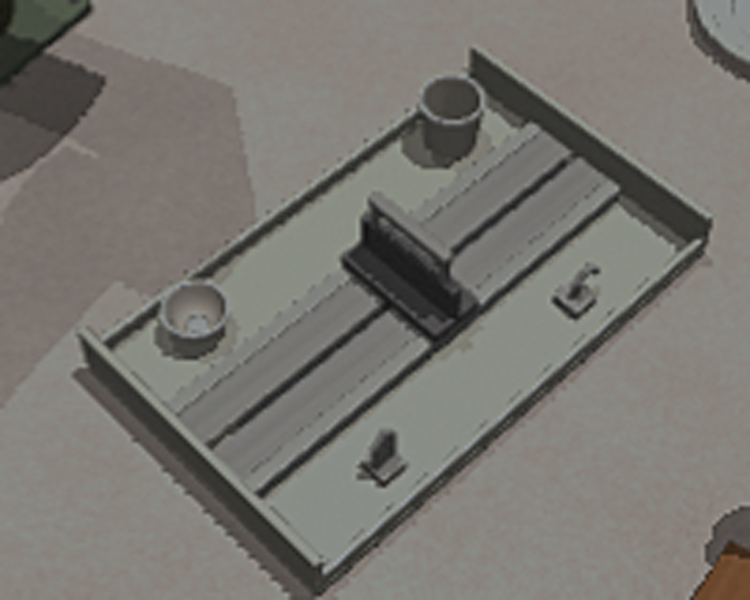

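View pics/c2.png

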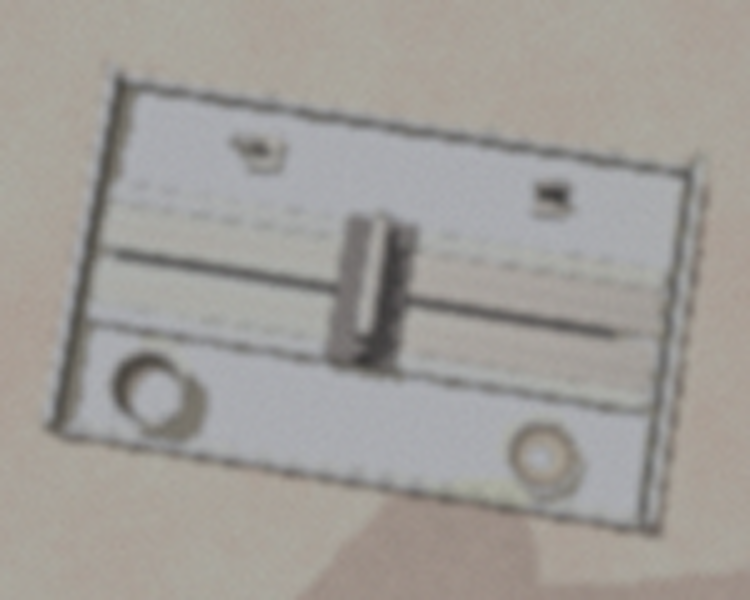

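Run:
```python
from h import *
t=get_image("top"); s=get_image("scene")
T=lambda x,y,z: at_z(t,(190+x/5,130+y/5),z)
S=lambda x,y,z: at_z(s,(150+x/3.75,130+y/3.75),z)
def ln(n,a,b):
    v=(a-b)[:2]; print(n,a.round(3),b.round(3),"mid",((a+b)/2).round(4)[:2],"len",np.linalg.norm(v).round(3),"ang",np.degrees(np.arctan2(v[1],v[0])).round(1))
ln("slotT",T(115,253,.027),T(615,335,.027))
ln("slotS",S(570,160,.027),S(210,442,.027))
ln("wallLT",T(118,75,.055),T(52,430,.055)); ln("wallRT",T(700,160,.055),T(655,530,.055))
ln("wallRS",S(322,572,.055),S(82,335,.055)); ln("wallLS",S(710,222,.055),S(473,50,.055))
for z in(.111,.121):
  ln("barT",T(385,215,z),T(365,338,z)); ln("barS",S(450,256,z),S(376,200,z))
print("clip T",T(552,200,.015),T(552,190,.04)); print("clip S foot",S(383,470,.016),"tip",S(387,433,.062))
for c,d in(("top",t),("scene",s)):
  for n in("rack","stop","width_clip"):
    q=silhouettes(c,n)[0]; print(c,n,q["p"],cv2.minAreaRect(np.argwhere(q["pixels"])[:,::-1].astype(np.float32)))
```

```text
slotT [0.567 0.178 0.027] [ 0.504 -0.186  0.027] mid [ 0.5355 -0.0042] len 0.369 ang 80.3
slotS [0.572 0.182 0.027] [ 0.5   -0.209  0.027] mid [ 0.536  -0.0138] len 0.398 ang 79.7
wallLT [0.693 0.174 0.055] [0.434 0.218 0.055] mid [0.5637 0.1959] len 0.263 ang -9.5
wallRT [ 0.628 -0.247  0.055] [ 0.362 -0.207  0.055] mid [ 0.4948 -0.2268] len 0.269 ang -8.7
wallRS [ 0.64  -0.252  0.055] [ 0.374 -0.207  0.055] mid [ 0.5072 -0.2295] len 0.269 ang -9.8
wallLS [0.708 0.173 0.055] [0.446 0.217 0.055] mid [0.5768 0.1947] len 0.266 ang -9.6
barT [ 0.577 -0.018  0.111] [ 0.491 -0.003  0.111] mid [ 0.5336 -0.0107] len 0.087 ang -9.5
barS [ 0.579 -0.015  0.111] [ 0.503 -0.005  0.111] mid [ 0.5413 -0.0097] len 0.077 ang -7.5
barT [ 0.574 -0.018  0.121] [ 0.489 -0.003  0.121] mid [ 0.5318 -0.0105] len 0.086 ang -9.5
barS [ 0.583 -0.021  0.121] [ 0.508 -0.011  0.121] mid [ 0.5456 -0.0159] len 0.076 ang -7.5
clip T [ 0.60735778 -0.14399574  0.015     ] [ 0.60936884 -0.14142973  0.04      ]
clip S foot [ 0.61486381 -0.1475524   0.016     ] tip [ 0.61403941 -0.14152908  0.062     ]
top rack 0.68 ((265.3017578125, 189.63131713867188), (124.59832763671875, 75.12821197509766), 9.302054405212402)
top stop 0.94 ((263.5405578613281, 188.2567596435547), (14.302711486816406, 31.235807418823242), 9.462322235107422)
top width_clip 0.61 ((300.0, 169.5), (8.0, 7.0), 0.0)
scene rack 0.83 ((255.1474609375, 206.5441436767578), (96.41329956054688, 151.17526245117188), 48.27048873901367)
scene stop 0.96 ((258.87060546875, 201.31765747070312), (40.132137298583984, 21.259185791015625), 40.60129928588867)
scene width_clip 0.22 ((259.51959228515625, 191.8690643310547), (27.517040252685547, 6.402480125427246), 39.47245788574219)
```

```bash
python3 -m handwheel '{"commands":[94,0.42,0.64,0.05,-0.25,94,0.42,0.64,0.05,-0.25,94,0.42,0.64,0.05,-0.25,94,0.42,0.64,0.05,-0.25,94,0.42,0.64,0.05,-0.25,94,0.42,0.64,0.05,-0.25,94,0.42,0.64,0.05,-0.25,94,0.42,0.64,0.05,-0.25]}' 20; python3 -m handwheel '{"commands":[94,0.42,0.64,0.05,-0.25,94,0.42,0.64,0.05,-0.25,94,0.42,0.64,0.05,-0.25,94,0.42,0.64,0.05,-0.25,94,0.42,0.64,0.05,-0.25,94,0.0,0.0,0.0,-0.25,94,0,0,0,0]}'
python3 - <<'E'
from h import *
st=sense(); d=get_image("wrist"); cv2.imwrite("pics/w0.png",d["img"]); print(d["tool_from_camera"],st["eef_pos"],st["tcp_rot"],st["time_s"])
for n in ["stop","bar_grip","width_clip","hook_clip","slot"]:
    for q in silhouettes("wrist",n)[:2]: print(n,q["p"],q["location"],q["pixels"].sum())
E
```

```text
time_s: 2.5
eef_pos: [0.3831, -0.2374, 0.2298]
tcp_rot: [1.0, 0.02, 0.0, 0.0]
contact_force: [-0.0, -0.2, -0.5]
width: 0.997
grip_force: 0.0
time_s: 3.38
eef_pos: [0.508, -0.0469, 0.2442]
tcp_rot: [0.996, -0.084, -0.0, 0.0]
contact_force: [-0.2, -0.2, 0.1]
width: 0.997
grip_force: 0.0
[[ 3.63347610e-04  9.68796168e-01  2.47858536e-01  7.11074660e-02]
 [ 9.99999661e-01 -1.68956242e-04 -8.05553566e-04  1.37527354e-05]
 [-7.38539961e-04  2.47858744e-01 -9.68795901e-01 -1.78616757e-01]
 [ 0.00000000e+00  0.00000000e+00  0.00000000e+00  1.00000000e+00]] [ 0.50795454 -0.04690731  0.24424557] [ 9.96459420e-01 -8.40739381e-02 -3.63422884e-04  2.57113560e-04] 3.375
stop 0.79 [228.7, 155.7] 3059
bar_grip 0.75 [220.8, 164.1] 842
width_clip 0.75 [317.2, 82.2] 467
hook_clip 0.76 [153.3, 81.9] 525
slot 0.81 [229.3, 137.5] 63988
```

View pics/w0.png

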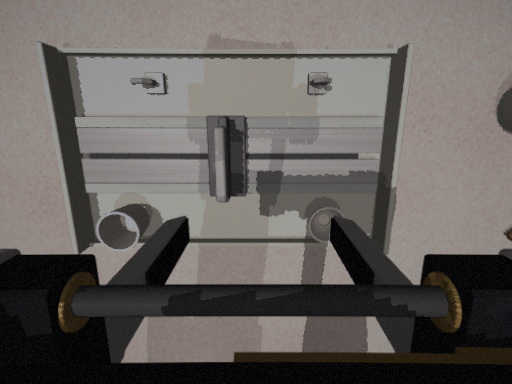

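Run:
```python
from h import *
st=sense(); d=get_image("wrist"); f=lambda x,y,z:at_z(d,(x,y),z,st)
th=np.radians(-9.65); X=np.array([np.cos(th),np.sin(th)]);Y=np.array([-np.sin(th),np.cos(th)])
def pr(n,p): print(n,p[:2].round(4),"rack xy",(p[:2]@X).round(4),(p[:2]@Y).round(4))
for x,y in((208,116),(245,116),(208,196),(246,196)): pr("shoe",f(x,y,.042))
for z in(.111,.121): pr("barfar",f(220.5,121,z)); pr("barnear",f(222,201,z))
pr("slotL",f(80,156,.027)); pr("slotR",f(378,156,.027))
pr("wallL",f(40,44,.055)); pr("wallR",f(409,46,.055))
pr("clip",f(317.5,84,.015)); pr("hook",f(155,83.5,.015))
for n in("bar_grip","width_clip","stop"):
  q=silhouettes("wrist",n)[0]["pixels"]; ys,xs=np.nonzero(q); print(n,[np.percentile(v,(0,2,50,98,100)) for v in(xs,ys)])
```

```text
shoe [0.5909 0.0046] rack xy 0.5818 0.1036
shoe [ 0.583  -0.0421] rack xy 0.5818 0.0562
shoe [0.4871 0.0273] rack xy 0.4756 0.1085
shoe [ 0.4782 -0.0241] rack xy 0.4755 0.0564
barfar [ 0.5814 -0.0189] rack xy 0.5764 0.0788
barnear [ 0.4951 -0.0028] rack xy 0.4886 0.0803
barfar [ 0.5813 -0.0202] rack xy 0.5765 0.0775
barnear [ 0.4978 -0.0046] rack xy 0.4915 0.0789
slotL [0.5686 0.1906] rack xy 0.5286 0.2832
slotR [ 0.4996 -0.212 ] rack xy 0.5281 -0.1252
wallL [0.7002 0.1753] rack xy 0.6609 0.2902
wallR [ 0.6271 -0.2445] rack xy 0.6592 -0.1359
clip [ 0.6073 -0.1437] rack xy 0.6228 -0.0398
hook [0.6443 0.0696] rack xy 0.6235 0.1766
bar_grip [array([213., 214., 220., 226., 227.]), array([127., 129., 164., 200., 202.])]
width_clip [array([307. , 307. , 317. , 328.5, 330. ]), array([73., 73., 82., 93., 93.])]
stop [array([206., 208., 226., 244., 245.]), array([115., 117., 156., 197., 202.])]
```

```bash
python3 -m handwheel '{"commands":[60,0.24,0.31,0,0,50,0.23,0.31,0,0,40,0,0,-0.65,0,40,0,0,-0.65,0,40,0,0,-0.65,0,40,0,0,-0.65,0,40,0,0,0,0,40,0,0,0,0]}' 20
python3 - <<'E'
from h import *
st=sense(); d=get_image("wrist"); cv2.imwrite("pics/w1.png",d["img"])
E
```

```text
time_s: 4.88
eef_pos: [0.5377, -0.0097, 0.0898]
tcp_rot: [0.996, -0.084, 0.001, 0.0]
contact_force: [0.7, -0.2, -0.3]
width: 0.425
grip_force: 0.0
```

View pics/w1.png

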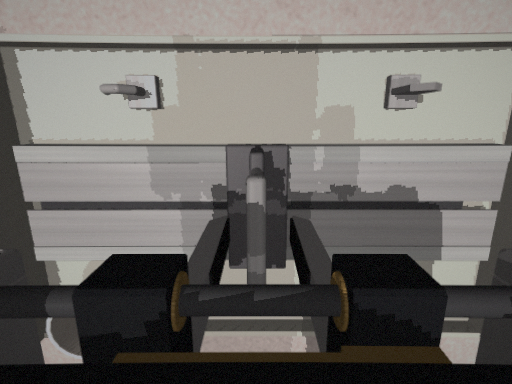

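```bash
python3 -m handwheel '{"commands":[10,0,0,0,0,5,0,0,0,0,0,0,0,0,0,0,0,0,0,0,0,0,0,0,0,0,0,0,0,0]}' 40;  python3 -m handwheel '{"commands":[0,0,0,0.08,0,0,0,0,0.08,0,0,0,0,0.08,0,0,0,0,0,0,0,0,0,0,0]}'
```

```text
time_s: 5.68
eef_pos: [0.5371, -0.0093, 0.0891]
tcp_rot: [0.996, -0.084, 0.001, -0.0]
contact_force: [-0.5, 1.9, 5.3]
width: 0.125
grip_force: 40.0
time_s: 6.3
eef_pos: [0.5369, -0.0094, 0.1017]
tcp_rot: [0.996, -0.084, 0.0, -0.0]
contact_force: [5.5, 1.5, -6.8]
width: 0.126
grip_force: 40.0
```

```bash
python3 -m handwheel '{"commands":[0,0,0,0.03,0,0,0,0,0,0]}'
python3 - <<'E'
from h import *
st=sense(); d=get_image("wrist")
th=np.radians(-9.65); X=np.array([np.cos(th),np.sin(th)]);Y=np.array([-np.sin(th),np.cos(th)])
for n in("width_clip","stop"):
  for q in silhouettes("wrist",n)[:2]:
    ys,xs=np.nonzero(q["pixels"]); print(n,q["p"],xs.min(),xs.max(),ys.min(),ys.max())
g=cv2.cvtColor(d["img"],6)
print(g[84:100:5,370:430:2])
stp=dict(st); stp["eef_pos"]=[.5377,-.0097,.0898]
for z in(.012,.016,.02):
  for a in((386,75),(415,75),(386,108),(418,108)): p=at_z(d,a,z,stp)[:2]; print(z,a,(p@X).round(4),(p@Y).round(4))
E
```

```text
time_s: 6.55
eef_pos: [0.5369, -0.0095, 0.1035]
tcp_rot: [0.996, -0.084, 0.0, -0.0]
contact_force: [5.6, 0.6, -7.7]
width: 0.123
grip_force: 40.0
width_clip 0.71 377 431 76 107
width_clip 0.65 230 289 141 283
stop 0.97 230 289 142 283
[[171 172 173 170 161  71  57 117 131 134 132 128 128 129 132 121 128 126
  126 122 126 122 122 123 122 124 123 113 106 107]
 [171 170 172 171 158  57  53 107  56  52  58  55  55  57  56  66 120 123
  124 121 124 124 124 122 119 118 113 104 105 105]
 [172 172 171 170 125  58  87 126  43  45  48  51  47  50  51  53  55  50
   52  58  81  82 158 171 169 169 168 170 170 168]
 [173 173 172 173 103  53 107 153 153 152 146 148 146 150  90  93  98  93
  146  91 104 106 104 172 169 169 168 172 169 169]]
0.012 (386, 75) 0.6367 -0.0248
0.012 (415, 75) 0.6365 -0.0486
0.012 (386, 108) 0.6105 -0.0278
0.012 (418, 108) 0.6103 -0.0548
0.016 (386, 75) 0.6361 -0.0231
0.016 (415, 75) 0.636 -0.0466
0.016 (386, 108) 0.6103 -0.0261
0.016 (418, 108) 0.6102 -0.0527
0.02 (386, 75) 0.6356 -0.0215
0.02 (415, 75) 0.6354 -0.0446
0.02 (386, 108) 0.6102 -0.0244
0.02 (418, 108) 0.6101 -0.0506
```

```bash
python3 -m handwheel '{"commands":[0,-0.02,-0.12,0,0,0,-0.04,-0.23,0,0,0,-0.04,-0.23,0,0,0,-0.04,-0.23,0,0]}'; python3 -m handwheel '{"commands":[0,-0.05,-0.29,0,0,0,-0.05,-0.29,0,0,0,-0.04,-0.24,0,0,0,-0.03,-0.22,0,0,0,-0.02,-0.11,0,0,0,0,0,0,0,0,0,0,0,0]}'
python3 - <<'E'
from h import *
st=sense(); d=get_image("wrist"); cv2.imwrite("pics/w2.png",d["img"])
p=st["eef_pos"][:2]; th=np.radians(-9.65); print(p@[np.cos(th),np.sin(th)],p@[-np.sin(th),np.cos(th)])
E
```

```text
time_s: 7.2
eef_pos: [0.5286, -0.0581, 0.1034]
tcp_rot: [0.996, -0.084, 0.001, -0.0]
contact_force: [5.6, 1.0, -7.7]
width: 0.122
grip_force: 40.0
time_s: 8.07
eef_pos: [0.5167, -0.1279, 0.1033]
tcp_rot: [0.996, -0.085, 0.0, 0.001]
contact_force: [4.9, -1.9, -8.1]
width: 0.126
grip_force: 40.0
0.5308265923425917 -0.03952345297589195
```

View pics/w2.png

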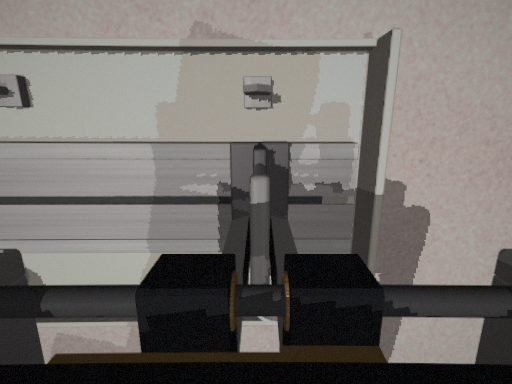

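```bash
python3 -m handwheel '{"commands":[0,0,0,-0.03,0,0,0,0,-0.02,0,0,0,0,0,0]}';python3 -m handwheel '{"commands":[0,0,0,-0.02,0,0,0,0,0,0]}';python3 -m handwheel '{"commands":[0,0,0,-0.02,0,0,0,0,0,0]}'
```

```text
time_s: 8.5
eef_pos: [0.5167, -0.1278, 0.1008]
tcp_rot: [0.996, -0.084, 0.0, 0.001]
contact_force: [3.6, -2.6, -6.9]
width: 0.121
grip_force: 40.0
time_s: 8.75
eef_pos: [0.5168, -0.1276, 0.0998]
tcp_rot: [0.996, -0.084, 0.0, 0.0]
contact_force: [4.8, -3.1, -6.7]
width: 0.121
grip_force: 40.0
time_s: 9.0
eef_pos: [0.5168, -0.1276, 0.0992]
tcp_rot: [0.996, -0.084, 0.0, 0.001]
contact_force: [4.0, -3.1, -5.6]
width: 0.124
grip_force: 40.0
```

```bash
python3 -m handwheel '{"commands":[0,0,0,-0.02,0,0,0,0,0,0]}';python3 -m handwheel '{"commands":[0,0,0,-0.02,0,0,0,0,0,0]}'
```

```text
time_s: 9.25
eef_pos: [0.5169, -0.1276, 0.0991]
tcp_rot: [0.996, -0.084, 0.0, 0.001]
contact_force: [-0.3, -4.6, 2.5]
width: 0.119
grip_force: 40.0
time_s: 9.5
eef_pos: [0.517, -0.1276, 0.0989]
tcp_rot: [0.996, -0.084, 0.0, 0.001]
contact_force: [-2.2, -3.2, 8.6]
width: 0.125
grip_force: 40.0
```

```bash
python3 -m handwheel '{"commands":[0,0,0,0.05,0,0,0.007,0.039,0,0,0,0,0,-0.045,0,0,0,0,0,0]}'|sed -n '2p;4p'
python3 -m handwheel '{"commands":[0,0,0,0.045,0,0,0.007,0.039,0,0,0,0,0,-0.045,0,0,0,0,0,0]}'|sed -n '2p;4p'
python3 -m handwheel '{"commands":[0,0,0,0.045,0,0,0.007,0.039,0,0,0,0,0,-0.045,0,0,0,0,0,0]}'|sed -n '2p;4p'
python3 -m handwheel '{"commands":[0,0,0,0.045,0,0,0.007,0.039,0,0,0,0,0,-0.045,0,0,0,0,0,0]}'|sed -n '2p;4p'
```

```text
eef_pos: [0.5175, -0.1246, 0.0991]
contact_force: [-2.5, -1.6, 9.3]
eef_pos: [0.5179, -0.1224, 0.0991]
contact_force: [-1.9, -2.4, 10.1]
eef_pos: [0.5183, -0.1202, 0.0991]
contact_force: [-1.6, -1.1, 9.6]
eef_pos: [0.5187, -0.118, 0.0991]
contact_force: [-2.7, -1.6, 10.4]
```

```bash
python3 -m handwheel '{"commands":[0,0,0,0.045,0,0,0.007,0.039,0,0,0,0,0,-0.045,0,0,0,0,0,0]}'|sed -n '2p;4p'
python3 -m handwheel '{"commands":[0,0,0,0.045,0,0,0.007,0.039,0,0,0,0,0,-0.045,0,0,0,0,0,0]}'|sed -n '2p;4p'
```

```text
eef_pos: [0.519, -0.1156, 0.0991]
contact_force: [-2.8, -1.8, 10.4]
eef_pos: [0.5195, -0.1133, 0.099]
contact_force: [-2.5, -1.7, 11.5]
```

```bash
python3 -m handwheel '{"commands":[0,0,0,0.06,0,0,-0.024,-0.143,0,0,0,-0.024,-0.143,0,0,0,0,0,-0.06,0,0,0,0,0,0]}'|sed -n '2p;4p'
python3 -m handwheel '{"commands":[0,0,0,0.045,0,0,-0.006,-0.036,0,0,0,0,0,-0.045,0,0,0,0,0,0]}'|sed -n '2p;4p'
python3 -m handwheel '{"commands":[0,0,0,0.045,0,0,-0.006,-0.036,0,0,0,0,0,-0.045,0,0,0,0,0,0]}'|sed -n '2p;4p'
```

```text
eef_pos: [0.5164, -0.1294, 0.0958]
contact_force: [4.7, -1.5, -7.0]
eef_pos: [0.5162, -0.131, 0.0958]
contact_force: [5.8, 0.0, -7.4]
eef_pos: [0.5159, -0.1326, 0.0962]
contact_force: [5.6, 1.8, -3.8]
```

```bash
python3 -m handwheel '{"commands":[0,0,0,0.06,0,0,0.005,0.032,0,0,0,0,0,-0.06,0,0,0,0,-0.03,0,0,0,0,-0.03,0,0,0,0,-0.02,0,0,0,0,0,0]}'
```

```text
time_s: 15.0
eef_pos: [0.516, -0.132, 0.0915]
tcp_rot: [0.996, -0.084, -0.0, -0.001]
contact_force: [5.2, -1.7, -6.1]
width: 0.124
grip_force: 40.0
```

```bash
python3 -m handwheel '{"commands":[20,0,0,0,0,30,0,0,0,0,40,0,0,0,0,40,0,0,0,0,40,0,0,0,0]}'
python3 - <<'E'
from h import *
d=get_image("wrist"); cv2.imwrite("pics/w3.png",d["img"])
E
```

```text
time_s: 15.62
eef_pos: [0.5159, -0.1326, 0.0924]
tcp_rot: [0.996, -0.084, -0.0, -0.0]
contact_force: [-0.1, 0.7, -0.6]
width: 0.426
grip_force: 0.0
```

View pics/w3.png

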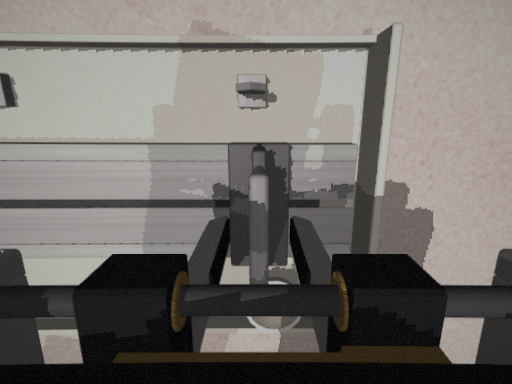

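```bash
python3 -m handwheel '{"commands":[50,0,0,0.3,0,60,0,0,0.6,0,60,0,0,0.8,0,60,0,0,0.8,0,60,0,0,0,0,60,0,0,0,0]}'
python3 - <<'E'
from h import *
st=sense(); d=get_image("wrist"); cv2.imwrite("pics/w4.png",d["img"])
th=np.radians(-9.65); X=np.array([np.cos(th),np.sin(th)]);Y=np.array([-np.sin(th),np.cos(th)])
q=silhouettes("wrist","width_clip")[0]; ys,xs=np.nonzero(q["pixels"]); p=at_z(d,(xs.min()/2+xs.max()/2,ys.max()-10),.016,st)[:2]; print("clip",q["p"],p@X,p@Y)
q=silhouettes("wrist","stop")[0]; ys,xs=np.nonzero(q["pixels"]); p=at_z(d,(xs.min()/2+xs.max()/2,ys.min()),.042,st)[:2]; print("stop",q["p"],p@X,p@Y)
for z in(.111,.121):
  print(z,[proj(d,[*(X*x+Y*-.0435),z],st).round(1).tolist() for x in(.488,.572)])
q=silhouettes("wrist","bar_grip")[0]; ys,xs=np.nonzero(q["pixels"]); print("bar",q["p"],xs.min(),xs.max(),ys.min(),ys.max())
E
```

```text
time_s: 16.42
eef_pos: [0.5159, -0.1325, 0.2429]
tcp_rot: [0.996, -0.084, 0.0, 0.0]
contact_force: [-0.2, -0.2, -1.5]
width: 0.637
grip_force: 0.0
clip 0.72 0.6247987482192 -0.038052103906876786
stop 0.97 0.5813700242437038 -0.04409278128045997
0.111 [[258.5, 220.3], [258.4, 146.4]]
0.121 [[258.5, 223.5], [258.4, 147.4]]
bar 0.65 254 265 146 221
```

View pics/w4.png

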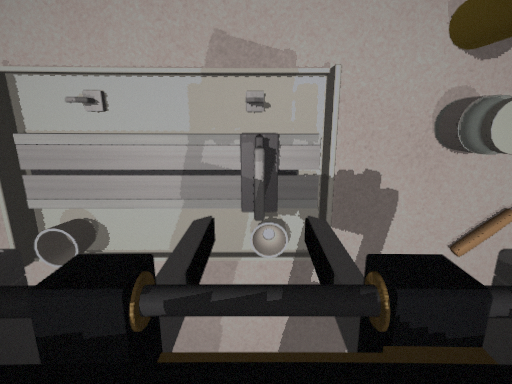

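Run:
```python
from h import *
th=np.radians(-9.65); X=np.array([np.cos(th),np.sin(th)]);Y=np.array([-np.sin(th),np.cos(th)])
st=dict(sense()); d=get_image("wrist")
for n,e,y in(("w1",[.5377,-.0097,.0898],.080),("w3",[.5159,-.1326,.0924],-.0435)):
  st["eef_pos"]=e
  for z in(.111,.121): print(n,z,[proj(d,[*(X*.572+Y*(y+s)),z],st).round(1).tolist() for s in(.006,-.006)])
d=get_image("scene"); a=cv2.imread("pics/scene0.png"); q=silhouettes("scene","bar_grip")[0]; print(q["p"],q["location"])
def pj(y,z): return proj(d,[*(X*.530+Y*y),z])
print(pj(.08,.105),pj(-.0435,.105),pj(-.0435,.115))
cv2.imwrite("pics/s1.png",np.hstack([cv2.resize(i,(400,400),interpolation=cv2.INTER_CUBIC) for i in(a[155:235,215:295],d["img"][195:275,175:255])]))
```

```text
w1 0.111 [[249.3, 174.9], [270.8, 174.9]]
w1 0.121 [[248.6, 178.6], [271.5, 178.6]]
w3 0.111 [[247.1, 172.4], [268.3, 172.4]]
w3 0.121 [[246.3, 176.0], [268.9, 176.0]]
0.57 [228.8, 219.2]
[258.37468242 191.15582512] [226.0841389  216.28951419] [225.89672869 214.23909527]
```

View pics/s1.png

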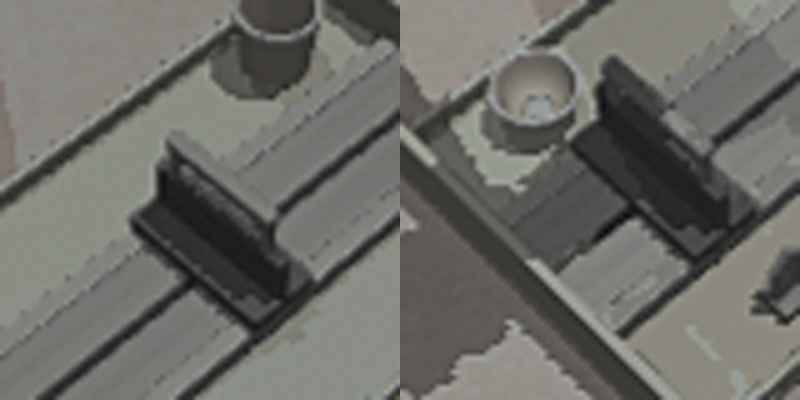

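```bash
python3 -c "
from rig import close_job;print(close_job())"
```

```text
the job is handed in; nothing more can be done
None
```

The stop is in the notch nearest the pointed clip, about 6 mm from it along the rack's y. The release bar looks fully down, the gripper is clear, and I handed the job in at about 16 s of the 61 s allowed; no verdict came back.

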